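# Push a stuck coffee capsule out of its holder with the knock-out pin

### The job

A spent coffee capsule is stuck in the capsule holder that lies upside down in the steel knock-out stand. Take the knock-out pin from its wooden block, feel with light touches for the small hole in the top of the holder, and push the pin slowly and gently through it until the capsule drops into the tray underneath. Then put the pin back upright and fully down in its block, leaving everything else on the bar where it stands.

Things in the scene. Friction and masses are not known exactly. Their poses are not given: they have to be found in the camera images.
- stand: Steel knock-out stand, fixed: dark open catch tray 98 x 98 mm (walls 4 mm thick, 22 mm high; floor 4 mm) with a steel cheek left and right, 74 mm high. Origin: centre of its underside, on the worktop; x is its long line, y across, z up. The capsule holder (a part of it here) lies upside down between the cheeks, its black handle pointing to the stand's -x side.
- stand_top (a point): Point on the stand, over the middle of its tray, level with the holder's flat top (104 mm above the worktop); same axes. The knock-out hole, 16.5 mm wide with sharp straight walls through the 8 mm top plate, is on this point's x axis (y = 0), but its x is unknown, -11 to +11 mm: feel for it.
- holder_range (a point): Middle of where the steel capsule holder may lie (80 mm along x, 60 mm across, handle 115 mm more on the -x side), level with its underside, 56 mm above the worktop; same axes as the stand. Pushed in by hand, the holder lies up to 11 mm either way along x, square and centred across; it then stays put. The hole is at its middle. Its top is flat but for 1 mm screw heads at the corners.
- capsule: Spent brass-coloured capsule, 26 mm high, 30 g: squared rim 46 x 46 x 3 mm, round body 44 mm wide, flat top 36 mm. Origin: centre of the rim's underside, z up. It sits rim down in the holder, its flat top about 94 mm above the worktop. It is loose in the holder along x and lies within 1 mm of the stand's middle, so it does not tell where the hole is.
- catch_left (a joint): Spring catch under the rim on the stand's +y side (m): 0 = home, grows as it is forced outward. Pushed down, the rim forces both catches out about 5 mm over the first 9 mm of travel (8 to 16 N on the pin, more when fast); then they rub on the body (2 to 5 N) until the capsule's flat top is about 60 mm above the worktop and it falls into the tray, any way up.
- catch_right (a joint): The like spring catch on the stand's -y side, same meaning.
- pin: Knock-out pin, 120 mm long, 160 g: steel shaft 14 mm in diameter, 64 mm long, flat sharp-edged tip; then a steel collar 34 mm wide, 6 mm thick; then a dark wooden handle 26 mm in diameter, 50 mm long (70 to 120 mm above the tip). Origin: centre of the tip; z runs along the pin to the handle. It stands upright in the block, its collar on the block's top.
- pin_block: Wooden block, fixed, 62 x 62 mm, 68 mm high. Origin: centre of its underside, z up. A 21 mm upright hole goes through its middle. With the pin fully down its collar rests on the block and its tip is 4 mm above the worktop.
- can: Green and white drink can, 53 mm in diameter, 134 mm high, bystander. Origin: centre of its underside.
Mind the look-alikes: they are no part of the job. Leave any orange or yellow look-alike of the pin alone.

How it is judged (in metres and radians):
On the way, in this order (a step that is already met when the one before it is completed fails the run):
1. the pin's tip has gone through the hole in the holder's top (z of pin in the frame of stand below 0.096 m and x of pin in the frame of stand between -0.015 and 0.015 m and y of pin in the frame of stand between -0.005 and 0.005 m), for 0.1 s.
2. the capsule has dropped into the stand's tray (z of capsule in the frame of stand below 0.033 m and x of capsule in the frame of stand between -0.048 and 0.048 m and y of capsule in the frame of stand between -0.048 and 0.048 m), for 0.2 s.
At the end, for the whole second after the job is handed in: The capsule lies still in the stand's tray (origin under 33 mm high, within 48 mm of the stand's middle in x and y), and the pin stands still, upright within 4 degrees, in its block with the collar down (tip 1 to 6.5 mm above the worktop, within 7 mm of the hole's axis) (all of step 2 and contact force between pin and capsule below 0.05 N and linear speed of each of capsule, pin below 0.02 m/s and z of pin in the frame of pin_block between 0.001 and 0.0065 m and horizontal distance between pin and pin_block below 0.007 m and angle between pin's own z axis and vertical below 0.07 rad); the robot touches nothing.
It fails at once if the pin or the fingers press on the capsule with more than 30 N (contact force between capsule and pin above 30 N or contact force between capsule and the fingers above 30 N).
It fails at once if the pin presses on the stand or the capsule holder in it with more than 25 N (contact force between pin and stand above 25 N).
It fails at once if the drink can is moved by more than 20 mm (distance of can from where it was at the start of the episode above 0.02 m).
It also fails if it takes over 72 s, if anything falls off the work surface, if the arm or the gripper's body presses on something with over 40 N, if the wrist force passes 120 N, or if a joint passes its speed limit or range.

### The arm

A 6-joint arm with a two-finger parallel gripper is mounted at the origin on a cart in front of the work surface, level with it; the furniture and walls round the work are solid. World frame = base frame: x ahead of the robot, y to its left, z up, the work surface at z = 0. Lengths are in mm, angles in rad, forces in N, time in s.
With the tool pointing down it reaches from about 275 to 775 mm from the base axis. Payload 14.6 kg.
Tool frame: the origin (TCP) lies midway between the tips of the shut fingers; the grasp point (between the pads) lies 19 mm behind it (grip_point_offset is the distance from the TCP to the grasp point, in mm); z points along the fingers, y is the line along which they close (so a half turn about z gives the same grasp; the last joint's range is limited). The gripper opens to 85 mm and grips with 20 to 120 N. Pads are 22 mm wide; open, the fingers measure 114 mm over their backs; the gripper's body (76 mm by 85 mm) begins 54 mm behind the grasp point. The pads swing forward as they close: fully open they stand 13 mm farther back than shut.
Start: joints at [-1.29, 0.263, -0.048, 1.259, 0, 1.415], TCP at [221.616, -475.936, 231.278] pointing down, gripper open.
Joint ranges: [-2.65, 2.65], [-0.89, 1.7], [-1.18, 1.37], [-2.13, 2.11], [-1.35, 1.29], [-3.14, 3.14]. Speed limits (rad/s): [1.89, 1.89, 2.57, 2.79, 3.14, 3.14].

### API

Orientations are given as [roll, pitch, yaw] about the fixed x, y, z axes, in that order (R = Rz(yaw) Ry(pitch) Rx(roll)).
In Python, from workcell import get_state, grab_frame, camera_model, finish_job, grip_point_offset gives the robot as it stands.
- The arm moves only by the tool servo_tool, never from a script. Its argument "motion" is text: rows parted by semicolons, each of 5 numbers parted by spaces: the shift along the tool's x, y, z in units of 400 mm (1.0 is 400 mm), then the turn about the tool's z in units of 90 degrees (1.0 is 90 degrees), then the closure, from 0 (fully open) to 1 (shut). A call has 1 to 8 rows; each row is the pose to reach, as a shift and turn from the pose commanded when the call began, along the tool's axes at that moment; what a row does not reach only later rows make up. A row lasts 1/8 s, in which the tool goes at most 62.5 mm and 10.7 degrees, less where a joint would pass 70% of its speed; a pose out of reach is approached as far as the arm can. A call with a number of a shift or a turn outside -1 to 1 is refused whole. A call with a gripper value outside its range is refused whole. The fingers move at their own pace and stop on an object; "squeeze" is the grip in N (left out, the last holds). Time passes only in rows, so rows that repeat a pose let the fingers close. It gives the time, the measured TCP pose, the force, the opening and the grip force at its end, in the units of the state.
- get_state(): the state, without advancing time (a new reading comes with each control period).
- grab_frame(name): name is "scene" or "top" or "wrist"; returns (picture, depth): 480x640x3 uint8, blue, green, red; 480x640 float32, mm along the optical axis (not along the pixel's ray), 0 where there is no reading.
- camera_model(name): a dict with "vfov" (degrees; the focal length in pixels is half the picture's height over the tangent of half this angle, whatever the lens; pixels are square), "cx", "cy" (the principal point, pixels), "k1" (the pictures are not rectified: a ray, as slopes to the right and down, at radius r is drawn at 1 + k1 r^2 times it, then the intrinsics apply), "view" (4x4, takes a point from world to camera coordinates). Camera axes: x right, y down, z forward; pixel columns grow to the right and rows downward; lengths in mm; the calibration is good to about 2 mm. A picture is of the moment at which its call begins: read the wrist's pose just before it. camera_model takes no time and is no camera call; for the wrist camera it gives the pose at the moment of the call.
- finish_job(): hands the job in; it is judged then, once.
The state is a dict: "t": time; "joint_positions": joint angles; "qd": joint speeds; "effort": joint torques, N m; "eef_pos": TCP position; "tcp_rot": TCP orientation; "force": force on the tool from outside, world axes, zero at the start; "wrist_torque": the same for the moment, N m; "gripper_width": opening from 0.0 (shut) to 1.0 (fully open); "gripper_force": force on a finger pad.
Only numpy, scipy, OpenCV 4.12 (cv2) and the standard library are available. Lean on these libraries where they do the work, as an engineer would, in place of code of your own. Each camera call takes 0.05 s, during which the arm holds its last target. There are 200 camera calls.

## Working session

There is one attempt and no reset: what is moved stays moved. The work goes in short steps, Python scripts to look and compute and a tool call to move; the robot and the scene stay as the last step left them, time stands still between calls to the robot, and variables do not carry over. Pictures are saved under pics/ and viewed, at most 10 in all, crops included, and the job is handed in when it is done.

Besides the shell and the picture viewer there is one more tool, called after "Call:" as name(argument=value, ...) on one line, values as JSON. servo_tool: Moves the arm, as the interface text tells. Its arguments: {"type":"object","properties":{"motion":{"type":"string"},"squeeze":{"type":"number"}},"required":["motion"]}

```bash
mkdir -p pics
cat > h.py <<'E'
import numpy as np, cv2
from workcell import get_state, grab_frame, camera_model, finish_job, grip_point_offset
def K(m): 
    f=240/np.tan(np.radians(m["vfov"])/2); return np.array([[f,0,m["cx"]],[0,f,m["cy"]],[0,0,1]])
def ray(m,px):
    u=cv2.undistortPointsIter(np.array(px,float).reshape(-1,1,2),K(m),inv(m),None,None,(3,50,1e-9)).reshape(-1,2)
    V=np.array(m["view"]);R,t=V[:3,:3],V[:3,3]
    return -R.T@t, np.c_[u,np.ones(len(u))]@R
def inv(m): return np.array([m["k1"],0,0,0,0.])
def plane(m,px,z):
    c,d=ray(m,px); return c+d*((z-c[2])/d[:,2])[:,None]
def cloud(m,depth):
    v,u=np.mgrid[:480,:640]; c,d=ray(m,np.c_[u.ravel(),v.ravel()])
    return (c+d*depth.reshape(-1,1)).reshape(480,640,3)
E
python3 - <<'E'
from h import *
for n in ("scene","top"):
    p,d=grab_frame(n); cv2.imwrite(f"pics/{n}0.png",p); np.save(f"{n}0.npy",d); print(n,{k:(np.round(v,3).tolist() if k=="view" else v) for k,v in camera_model(n).items()})
print(get_state(), grip_point_offset)
E
```

```text
scene {'vfov': 56.624944866093536, 'cx': 321.39095143268736, 'cy': 252.47917225961243, 'k1': 0.02731719971118279, 'view': [[-0.825, -0.565, 0.013, 479.026], [-0.283, 0.393, -0.875, 233.414], [0.49, -0.725, -0.484, 646.855], [0.0, 0.0, 0.0, 1.0]]}
top {'vfov': 48.19033962626015, 'cx': 314.65128124265937, 'cy': 240.24215107578596, 'k1': -0.056024236693622075, 'view': [[0.047, -0.999, 0.006, 22.31], [-0.971, -0.047, -0.233, 564.1], [0.233, 0.005, -0.972, 829.833], [0.0, 0.0, 0.0, 1.0]]}
{'t': 0.1, 'joint_positions': array([-1.29029808e+00,  2.63469571e-01, -4.88581008e-02,  1.25936586e+00,
       -1.00106561e-05,  1.41549088e+00]), 'qd': array([ 0.00042489, -0.00070002,  0.00285194, -0.00144701, -0.00099172,
       -0.00025164]), 'effort': array([ 4.93928921e-03, -6.38574243e+01,  3.85064828e+01,  1.00412275e-02,
       -7.17765465e-05,  2.25244941e-05]), 'eef_pos': array([ 221.54952851, -475.71283371,  230.88167469]), 'tcp_rot': array([-3.14070470e+00, -1.28891048e-04,  4.35803639e-01]), 'force': array([-1.0836241 , -0.504757  ,  0.41849791]), 'wrist_torque': array([-0.00353566, -0.01506157,  0.01738976]), 'gripper_force': 0.0, 'gripper_width': 0.9967245857723599} 18.700000000000003
```

View pics/scene0.png

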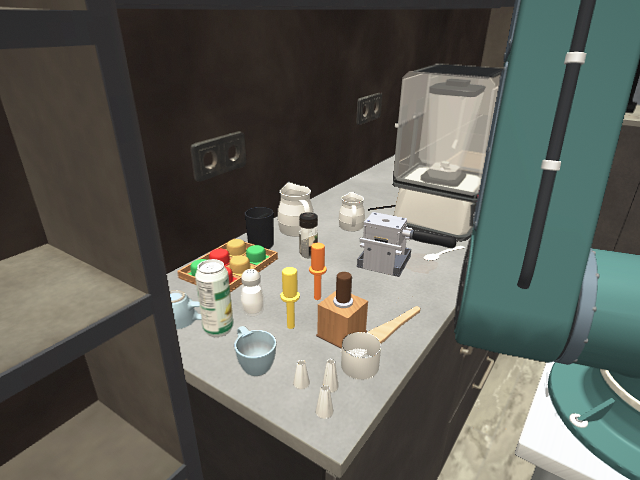

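View pics/top0.png

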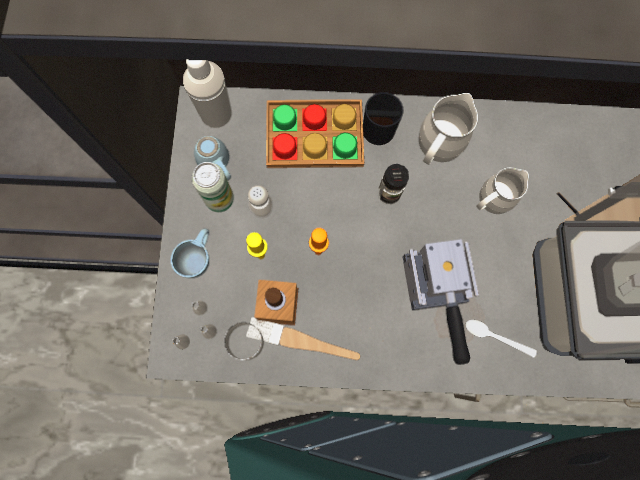

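The scene view shows the pin standing in its block at (343,300) and the stand at (385,245). The top view shows the dark pin handle at (274,295), the block at (276,300), the holder plate around (446,266) with the brass-coloured hole at about (448,266), and the handle pointing down to (460,360). The can is at (210,185).

```bash
cat > m1.py <<'E'
from h import *
p=cv2.imread("pics/top0.png"); d=np.load("top0.npy"); m=camera_model("top"); C=cloud(m,d); Z=C[...,2]
def box(u0,v0,u1,v1):
    b=np.zeros((480,640),bool); b[v0:v1,u0:u1]=1; return b
def rect(mask,n):
    P=C[mask]; r=cv2.minAreaRect(P[:,:2].astype(np.float32)); print(n,len(P),"zmed",np.median(P[:,2]).round(1),"c",np.round(r[0],1),"size",np.round(r[1],1),"ang",round(r[2],1)); return r
rect(box(245,270,305,335)&(abs(Z-68)<4),"blocktop")
rect(box(255,275,295,315)&(abs(Z-124)<4),"pintop")
rect(box(255,275,295,315)&(abs(Z-74)<2.2),"collar")
rect(box(395,225,490,315)&(abs(Z-104)<4),"plate")
rect(box(435,300,480,370)&(Z>40),"handle")
rect(box(395,225,490,315)&(Z>12)&(Z<30),"tray")
rect(box(395,225,490,315)&(abs(Z-74)<4),"cheeks")
rect(box(190,150,235,215)&(abs(Z-134)<4),"can")
h=cv2.cvtColor(p,cv2.COLOR_BGR2HSV)
o=box(430,250,465,285)&(h[...,1]>120)
v,u=np.nonzero(o); print("brass px",len(u),u.mean(),v.mean(),u.min(),u.max(),v.min(),v.max()); print(plane(m,[[u.mean(),v.mean()]],104),plane(m,[[u.mean(),v.mean()]],96))
E
python3 m1.py
```

```text
blocktop 1083 zmed 68.8 c [459.4 109. ] size [62.4 62.6] ang 87.4
pintop 211 zmed 124.3 c [458.9 108.9] size [23.6 24.2] ang 73.4
collar 97 zmed 74.2 c [461.3 111.5] size [49.8 55.5] ang 87.6
plate 1787 zmed 104.6 c [ 521.8 -164.5] size [80.8 62. ] ang 10.7
handle 969 zmed 92.6 c [412.7 -75.1] size [100.8 246.4] ang 4.1
tray 264 zmed 21.9 c [ 516.8 -162.9] size [98.2 97.9] ang 11.8
cheeks 508 zmed 73.9 c [ 517.2 -164.2] size [ 92.  100.5] ang 10.8
can 395 zmed 132.2 c [645.5 226. ] size [40.1 41.8] ang 88.2
brass px 61 447.26229508196724 265.8032786885246 443 451 262 270
[[ 521.88995449 -163.44570074  104.        ]] [[ 523.50353772 -165.43715423   96.        ]]
```

```bash
cat >> h.py <<'E'
from scipy.spatial.transform import Rotation as Rot
def to(*targets):
    s=get_state(); R=Rot.from_euler("xyz",s["tcp_rot"]).as_matrix()
    for t in targets:
        print("units",np.round(R.T@(np.array(t)-s["eef_pos"])/400,4))
    return R,s
E
python3 - <<'E'
from h import *
to((270,-220,280),(430,-165,300),(500,-164,300))
V=np.array(camera_model("wrist")["view"]); print("campos",-V[:3,:3].T@V[:3,3],"axes",V[:3,:3].round(3).tolist())
m=camera_model("top"); print(plane(m,[[256,240],[319,234]],120), plane(m,[[540,240],[540,355]],200))
E
```

```text
units [ 0.3797 -0.5285 -0.1223]
units [ 0.8003 -0.4843 -0.1723]
units [ 0.96   -0.4127 -0.1723]
campos [ 290.886462   -444.73618072  373.84007244] axes [[0.422, -0.906, -0.0], [-0.865, -0.403, 0.3], [-0.272, -0.126, -0.954]]
[[545.54928172 140.70360049 120.        ]
 [560.00856377  42.46172411 120.        ]] [[ 546.37192074 -274.09725533  200.        ]
 [ 384.33713217 -266.5314983   200.        ]]
```

Call:
servo_tool(motion="0.12 -0.18 -0.06 0 0;0.25 -0.36 -0.12 0 0;0.38 -0.53 -0.12 0 0;0.45 -0.52 -0.12 0 0;0.59 -0.5 -0.12 0 0.4;0.73 -0.49 -0.1 0 0.4;0.86 -0.45 -0.05 0 0.4;0.98 -0.41 0 0 0.4")

```text
t: 1.1
eef_pos: [509.3, -160.6, 231.0]
tcp_rot: [3.141, -0.0, 0.437]
force: [-0.3, -1.5, 0.7]
gripper_width: 0.6
gripper_force: 0.0
```

Call:
servo_tool(motion="0 0 0 0 0.4;0 0 0 0 0.4")

```text
t: 1.35
eef_pos: [506.8, -161.7, 231.2]
tcp_rot: [-3.141, 0.001, 0.436]
force: [0.1, -0.7, -0.1]
gripper_width: 0.599
gripper_force: 0.0
```

Run:
```python
from h import *
m=camera_model("wrist"); p,d=grab_frame("wrist"); cv2.imwrite("pics/w1.png",p); np.savez("w1.npz",d=d,**m)
C=cloud(m,d); Z=C[...,2]; print(get_state()["eef_pos"],get_state()["gripper_width"],get_state()["t"])
def rect(mask,n):
    P=C[mask]; r=cv2.minAreaRect(P[:,:2].astype(np.float32)); print(n,len(P),"zmed",np.median(P[:,2]).round(1),"c",np.round(r[0],2),"size",np.round(r[1],1),"ang",round(r[2],1))
N=(np.hypot(C[...,0]-520,C[...,1]+164)<75)&(d>0)
k=(N&(abs(Z-104)<3)).astype(np.uint8); n,l,st,_=cv2.connectedComponentsWithStats(k); rect(l==1+st[1:,4].argmax(),"plate")
rect(N&(abs(Z-74)<2.5),"cheeks"); rect(N&(abs(Z-22)<2.5),"tray")
h=cv2.cvtColor(p,cv2.COLOR_BGR2HSV)
o=(N&(np.hypot(C[...,0]-522,C[...,1]+164)<16)&(h[...,1]>110)).astype(np.uint8)
cs,_=cv2.findContours(o,0,1); c=max(cs,key=cv2.contourArea); (q,r)=cv2.minEnclosingCircle(c); print(q,r,cv2.boundingRect(c),plane(m,[q],104),plane(m,[q],96))
```

```text
[ 506.57785171 -161.94433343  231.80272629] 0.6008291804390048 1.4
plate 8962 zmed 104.4 c [ 524.09 -165.4 ] size [80.  60.6] ang 10.2
cheeks 1768 zmed 74.0 c [ 519.89 -165.9 ] size [ 91.6 100.1] ang 10.4
tray 541 zmed 22.1 c [ 528.07 -170.16] size [98.  96.1] ang 19.1
(335.0, 207.5) 10.594910621643066 (325, 198, 21, 20) [[ 524.59044434 -164.56294963  104.        ]] [[ 523.06015625 -165.56799438   96.        ]]
```

View pics/w1.png

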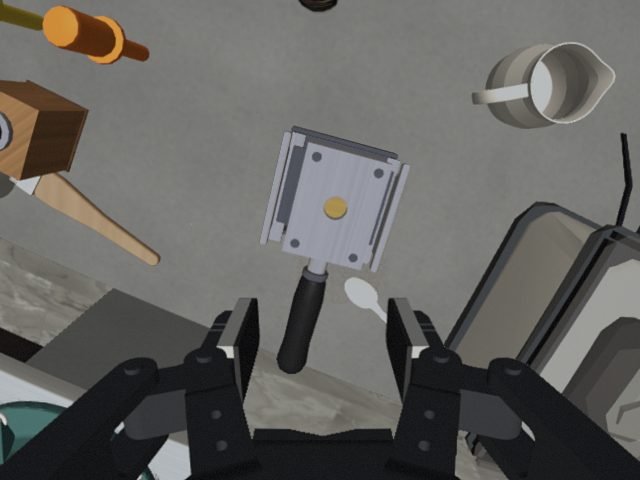

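The wrist view shows the holder plate centred near (335,207) with the brass seen through the hole at (335,207), radius about 10 px. The machine is to the right, and the block is at the left edge.

Run:
```python
from h import *
to((440,105,200),(459.5,109,200))
```

```text
units [ 0.1307 -0.6753  0.0795]
units [ 0.1791 -0.6638  0.0795]
```

Call:
servo_tool(motion="0.03 -0.13 0 0 0.4;0.06 -0.27 0 0 0.4;0.09 -0.4 0 0 0.4;0.12 -0.53 0 0 0.4;0.16 -0.64 0.04 0 0.4;0.179 -0.664 0.08 0 0.4;0.179 -0.664 0.08 0 0.4")

```text
t: 2.28
eef_pos: [459.1, 109.1, 199.7]
tcp_rot: [-3.142, 0.0, 0.436]
force: [0.5, -0.3, 0.9]
gripper_width: 0.601
gripper_force: 0.0
```

Run:
```python
from h import *
m=camera_model("wrist"); p,d=grab_frame("wrist"); cv2.imwrite("pics/w2.png",p)
C=cloud(m,d); Z=C[...,2]; print(get_state()["eef_pos"],get_state()["t"])
def rect(mask,n):
    P=C[mask]; r=cv2.minAreaRect(P[:,:2].astype(np.float32)); print(n,len(P),"zmed",np.median(P[:,2]).round(1),"c",np.round(r[0],2),"size",np.round(r[1],1),"ang",round(r[2],1))
R=np.hypot(C[...,0]-459,C[...,1]-109)
rect((R<25)&(abs(Z-124)<2),"pin"); rect((R<48)&(abs(Z-68)<2),"block"); rect((R<22)&(abs(Z-74)<1.5),"collar")
to((459.5,109,81))
```

```text
[459.51912565 108.55075375 200.17435515] 2.325
pin 1243 zmed 124.0 c [462.28 107.75] size [24.  24.2] ang 64.8
block 4488 zmed 68.3 c [461.76 107.54] size [62.1 62.2] ang 87.2
collar 468 zmed 74.2 c [466.42 109.97] size [24.3 33. ] ang 26.1
units [ 0.0003 -0.0011  0.2979]
```

View pics/w2.png

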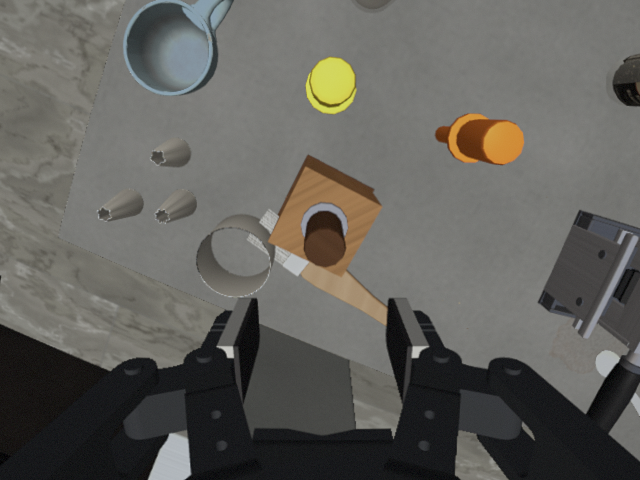

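The pin's top is at (325,243) in its block, centred between the fingers, and the orange and yellow look-alikes are clear of them. I'll descend and grip.

Call:
servo_tool(motion="0.002 0.001 0.12 0 0.4;0.003 0.001 0.22 0 0.4;0.003 0.001 0.295 0 0.4;0.003 0.001 0.3 0 0.4;0.003 0.001 0.3 0 0.8;0.003 0.001 0.3 0 0.9;0.003 0.001 0.3 0 0.9;0.003 0.001 0.3 0 0.9", squeeze=80)

```text
t: 3.32
eef_pos: [462.3, 109.0, 81.2]
tcp_rot: [3.14, -0.002, 0.436]
force: [-1.6, -2.6, 7.6]
gripper_width: 0.285
gripper_force: 77.9
```

Call:
servo_tool(motion="0 0 0 0 0.9;0 0 0 0 0.9")

```text
t: 3.58
eef_pos: [462.3, 108.9, 81.3]
tcp_rot: [3.14, -0.002, 0.436]
force: [-1.9, -2.6, 7.5]
gripper_width: 0.286
gripper_force: 77.9
```

Call:
servo_tool(motion="0 0 -0.05 0 0.9;0 0 -0.15 0 0.9;0 0 -0.25 0 0.9;0 0 -0.325 0 0.9;0 0 -0.325 0 0.9")

```text
t: 4.2
eef_pos: [462.5, 109.3, 212.4]
tcp_rot: [3.14, -0.005, 0.436]
force: [-0.0, 1.1, -2.5]
gripper_width: 0.285
gripper_force: 78.5
```

Run:
```python
from h import *
R,s=to((523,-165,215),(523,-165,193)); print(s["eef_pos"],s["force"],s["t"])
```

```text
units [-0.1523  0.6854 -0.006 ]
units [-0.1526  0.6853  0.049 ]
[462.53191189 109.27911173 212.3713015 ] [-0.04118028  1.07095971 -2.53197383] 4.2
```

Call:
servo_tool(motion="-0.02 0.1 0 0 0.9;-0.05 0.22 0 0 0.9;-0.08 0.34 0 0 0.9;-0.1 0.46 0 0 0.9;-0.13 0.58 0 0 0.9;-0.15 0.67 0 0 0.9;-0.152 0.685 0.03 0 0.9;-0.152 0.685 0.04 0 0.9")

```text
t: 5.2
eef_pos: [521.2, -164.4, 192.2]
tcp_rot: [-3.14, 0.001, 0.435]
force: [-0.3, 0.3, -1.2]
gripper_width: 0.283
gripper_force: 78.9
```

Call:
servo_tool(motion="0 0 0 0 0.9;0 0 0 0 0.9")

```text
t: 5.45
eef_pos: [521.8, -163.9, 193.8]
tcp_rot: [3.141, -0.0, 0.437]
force: [-0.2, -0.2, -1.8]
gripper_width: 0.288
gripper_force: 78.9
```

Run:
```python
from h import *
for n in ("wrist","scene"):
    m=camera_model(n); p,d=grab_frame(n); np.savez(n+"3.npz",d=d,**m); cv2.imwrite(f"pics/{n}3.png",p)
w=cv2.imread("pics/wrist3.png")[120:360,200:470]; cv2.imwrite("pics/c3.png",cv2.resize(w,None,fx=2.5,fy=2.5,interpolation=2))
s=get_state(); print(s["eef_pos"],s["force"],s["t"])
```

```text
[ 521.90329913 -164.19014528  193.85833068] [ 0.33762532 -0.08111357 -1.81123222] 5.55
```

View pics/c3.png

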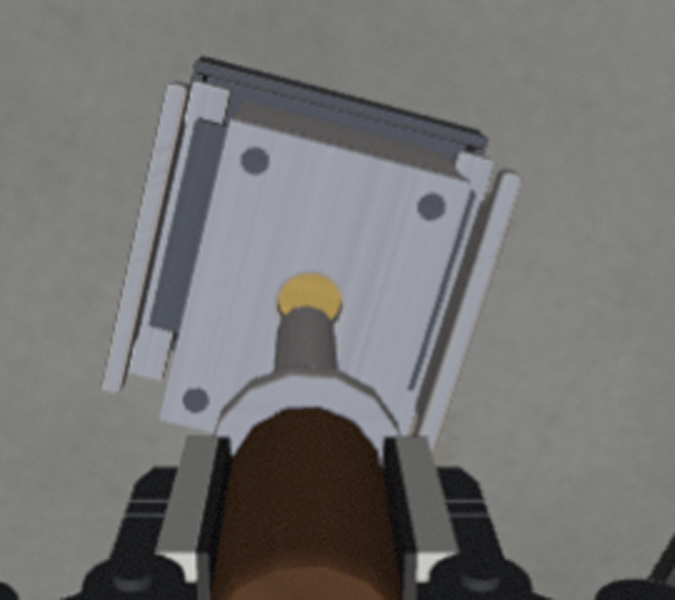

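The crop shows the pin tip's far edge at crop (305,307), that is px (322,243). The brass-filled hole spans crop x 277–342 with its top at y 272, px (324,229). The tip is almost in line across and a few mm short along tool x.

```bash
cat > m3.py <<'E'
from h import *
p=cv2.imread("pics/wrist3.png"); z=np.load("wrist3.npz"); m={k:z[k] for k in z.files}
for k in ("vfov","cx","cy","k1"): m[k]=float(m[k])
h=cv2.cvtColor(p,cv2.COLOR_BGR2HSV); o=((h[...,1]>110)&(h[...,2]>110)); o[:215]=0;o[252:]=0;o[:,:305]=0;o[:,345:]=0
s=np.array([521.9,-164.2]); R=np.array([[np.cos(.436),np.sin(.436)],[np.sin(.436),-np.cos(.436)]]) # cols? tool x,y rows below
ax=np.array([[np.cos(.436),np.sin(.436)],[np.sin(.436),-np.cos(.436)]])
for v in range(226,246,2):
    u=np.nonzero(o[v])[0]
    if len(u): print(v,u.min(),u.max(), [np.round(ax@(plane(m,[[q,v]],104)[0,:2]-s),2).tolist() for q in (u.min()-.5,u.max()+.5)])
for q in [(322,242.8),(311,248),(333.5,248)]: print("tip",np.round(ax@(plane(m,[q],116.6)[0,:2]-s),2))
print(p[250,300:345].mean(1).round().astype(int)); print(p[236:256,322].tolist())
E
python3 m3.py
```

```text
230 321 326 [[9.23, -0.21], [9.23, 3.51]]
232 317 330 [[7.93, -2.7], [7.94, 6.0]]
234 314 333 [[6.63, -4.56], [6.65, 7.87]]
236 313 334 [[5.33, -5.19], [5.35, 8.51]]
238 312 335 [[4.03, -5.83], [4.04, 9.15]]
240 312 335 [[2.72, -5.84], [2.74, 9.16]]
242 312 335 [[1.41, -5.85], [1.42, 9.18]]
244 313 334 [[0.09, -5.23], [0.11, 8.56]]
tip [4.95 0.72]
tip [ 1.7  -5.82]
tip [1.71 7.57]
[158 158 159 158 159 161 161 160 159 161 154 116  83  80  80  84  86  86
  86  87  89  93  89  90  91  89  87  86  84  83  79  75  76 114 159 162
 162 161 159 158 156 155 155 154 157]
[[82, 145, 170], [84, 145, 170], [81, 142, 167], [79, 142, 166], [80, 142, 167], [82, 136, 159], [86, 113, 129], [89, 89, 92], [89, 89, 91], [90, 91, 93], [89, 90, 93], [88, 88, 90], [90, 90, 93], [90, 91, 93], [87, 88, 92], [89, 91, 94], [87, 89, 92], [88, 89, 93], [89, 91, 94], [91, 92, 94]]
```

Call:
servo_tool(motion="0.004 0.001 0.004 0 0.9;0.008 0.002 0.01 0 0.9;0.008 0.002 0.015 0 0.9;0.008 0.002 0.02 0 0.9;0.008 0.002 0.022 0 0.9;0.008 0.002 0.022 0 0.9;0.008 0.002 0.022 0 0.9;0.008 0.002 0.022 0 0.9")

```text
t: 6.55
eef_pos: [525.1, -164.2, 184.7]
tcp_rot: [3.142, -0.0, 0.436]
force: [-0.3, 0.4, -2.0]
gripper_width: 0.282
gripper_force: 78.9
```

Run:
```python
from h import *
for n in ("wrist",):
    m=camera_model(n); p,d=grab_frame(n); np.savez(n+"4.npz",d=d,**m); cv2.imwrite(f"pics/{n}4.png",p)
w=p[190:290,260:390]; cv2.imwrite("pics/c4.png",cv2.resize(w,None,fx=5,fy=5,interpolation=2))
s=get_state(); print(s["eef_pos"],s["force"],s["t"])
```

```text
[ 525.09883156 -164.1342342   184.72718785] [-0.42039869  0.12420975 -1.62298012] 6.6
```

View pics/c4.png

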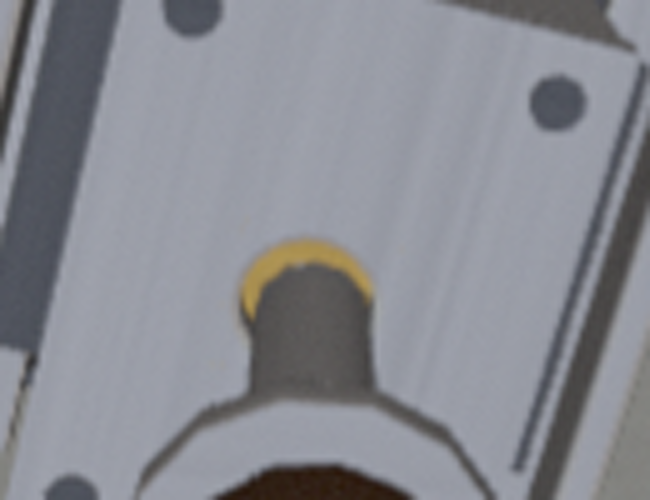

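The zoomed crop shows the tip spanning crop x 253–373 with its top at y 264, and the hole spanning x 240–375 with its top at y 240. The tip is about 0.65 mm too far in tool +y and about 0.5 mm short in tool x.

Call:
servo_tool(motion="0.0012 -0.0016 0 0 0.9;0.0012 -0.0016 0.002 0 0.9;0.0012 -0.0016 0.004 0 0.9;0.0012 -0.0016 0.006 0 0.9;0.0012 -0.0016 0.008 0 0.9;0.0012 -0.0016 0.009 0 0.9;0.0012 -0.0016 0.01 0 0.9;0.0012 -0.0016 0.01 0 0.9")

```text
t: 7.6
eef_pos: [525.2, -163.4, 180.7]
tcp_rot: [3.142, 0.0, 0.436]
force: [0.1, -0.0, -2.1]
gripper_width: 0.284
gripper_force: 78.9
```

Call:
servo_tool(motion="0 0 0.001 0 0.9;0 0 0.002 0 0.9;0 0 0.003 0 0.9;0 0 0.003 0 0.9")

```text
t: 8.1
eef_pos: [525.2, -163.4, 179.4]
tcp_rot: [-3.142, 0.0, 0.436]
force: [0.2, -0.1, -1.9]
gripper_width: 0.284
gripper_force: 78.9
```

Call:
servo_tool(motion="0 0 0.001 0 0.9;0 0 0.002 0 0.9;0 0 0.003 0 0.9;0 0 0.004 0 0.9;0 0 0.005 0 0.9;0 0 0.005 0 0.9")

```text
t: 8.85
eef_pos: [525.2, -163.4, 177.4]
tcp_rot: [-3.142, 0.0, 0.436]
force: [-0.5, 0.3, -1.6]
gripper_width: 0.281
gripper_force: 78.9
```

Call:
servo_tool(motion="0 0 0.001 0 0.9;0 0 0.002 0 0.9;0 0 0.003 0 0.9;0 0 0.004 0 0.9;0 0 0.005 0 0.9;0 0 0.005 0 0.9")

```text
t: 9.6
eef_pos: [525.2, -163.4, 175.5]
tcp_rot: [-3.142, -0.0, 0.436]
force: [-0.1, 0.1, -1.9]
gripper_width: 0.289
gripper_force: 78.9
```

The tip is about 98 mm high with no force, so it is inside the hole. I'll keep going slowly onto the capsule.

Call:
servo_tool(motion="0 0 0.0013 0 0.9;0 0 0.0025 0 0.9;0 0 0.0038 0 0.9;0 0 0.005 0 0.9;0 0 0.0063 0 0.9;0 0 0.0075 0 0.9;0 0 0.0088 0 0.9;0 0 0.01 0 0.9")

```text
t: 10.6
eef_pos: [525.2, -163.3, 171.4]
tcp_rot: [-3.142, -0.0, 0.436]
force: [0.8, 0.7, -1.8]
gripper_width: 0.288
gripper_force: 78.9
```

Call:
servo_tool(motion="0 0 0.001 0 0.9;0 0 0.002 0 0.9;0 0 0.003 0 0.9;0 0 0.004 0 0.9;0 0 0.005 0 0.9;0 0 0.005 0 0.9")

```text
t: 11.35
eef_pos: [525.5, -163.5, 169.9]
tcp_rot: [3.141, -0.001, 0.436]
force: [0.1, 0.1, 5.4]
gripper_width: 0.288
gripper_force: 79.2
```

Call:
servo_tool(motion="0 0 0.001 0 0.9;0 0 0.002 0 0.9;0 0 0.003 0 0.9;0 0 0.004 0 0.9;0 0 0.005 0 0.9;0 0 0.006 0 0.9;0 0 0.007 0 0.9;0 0 0.008 0 0.9")

```text
t: 12.35
eef_pos: [525.7, -163.6, 166.9]
tcp_rot: [3.14, -0.001, 0.436]
force: [0.3, -0.1, 7.9]
gripper_width: 0.286
gripper_force: 79.1
```

Call:
servo_tool(motion="0 0 0.001 0 0.9;0 0 0.002 0 0.9;0 0 0.003 0 0.9;0 0 0.004 0 0.9;0 0 0.005 0 0.9;0 0 0.006 0 0.9;0 0 0.007 0 0.9;0 0 0.008 0 0.9")

```text
t: 13.35
eef_pos: [525.8, -163.7, 163.9]
tcp_rot: [3.14, -0.001, 0.436]
force: [-0.7, -0.1, 11.1]
gripper_width: 0.285
gripper_force: 79.4
```

Call:
servo_tool(motion="0 0 0.001 0 0.9;0 0 0.002 0 0.9;0 0 0.003 0 0.9;0 0 0.004 0 0.9;0 0 0.005 0 0.9;0 0 0.006 0 0.9;0 0 0.007 0 0.9;0 0 0.008 0 0.9")

```text
t: 14.35
eef_pos: [525.3, -163.0, 160.1]
tcp_rot: [-3.141, -0.001, 0.436]
force: [-0.9, 3.5, 11.2]
gripper_width: 0.285
gripper_force: 80.0
```

Call:
servo_tool(motion="0 0 0.001 0 0.9;0 0 0.002 0 0.9;0 0 0.003 0 0.9;0 0 0.004 0 0.9;0 0 0.005 0 0.9;0 0 0.006 0 0.9;0 0 0.007 0 0.9;0 0 0.008 0 0.9")

```text
t: 15.35
eef_pos: [525.2, -163.4, 156.6]
tcp_rot: [-3.142, 0.0, 0.436]
force: [0.6, -0.9, -2.0]
gripper_width: 0.286
gripper_force: 78.7
```

Call:
servo_tool(motion="0 0 0.001 0 0.9;0 0 0.002 0 0.9;0 0 0.003 0 0.9;0 0 0.004 0 0.9;0 0 0.005 0 0.9;0 0 0.006 0 0.9;0 0 0.007 0 0.9;0 0 0.008 0 0.9")

```text
t: 16.35
eef_pos: [525.3, -163.4, 153.5]
tcp_rot: [3.141, -0.0, 0.436]
force: [0.8, -0.7, 1.7]
gripper_width: 0.284
gripper_force: 79.0
```

Call:
servo_tool(motion="0 0 0.002 0 0.9;0 0 0.004 0 0.9;0 0 0.006 0 0.9;0 0 0.008 0 0.9;0 0 0.01 0 0.9;0 0 0.012 0 0.9;0 0 0.014 0 0.9;0 0 0.016 0 0.9")

```text
t: 17.35
eef_pos: [525.2, -163.4, 147.0]
tcp_rot: [3.142, 0.0, 0.436]
force: [0.1, 0.3, 2.1]
gripper_width: 0.29
gripper_force: 79.0
```

Call:
servo_tool(motion="0 0 0.002 0 0.9;0 0 0.004 0 0.9;0 0 0.006 0 0.9;0 0 0.008 0 0.9;0 0 0.01 0 0.9;0 0 0.012 0 0.9;0 0 0.014 0 0.9;0 0 0.016 0 0.9")

```text
t: 18.35
eef_pos: [525.1, -163.2, 140.4]
tcp_rot: [-3.141, 0.0, 0.436]
force: [1.0, 0.6, -1.5]
gripper_width: 0.287
gripper_force: 78.9
```

Call:
servo_tool(motion="0 0 0.002 0 0.9;0 0 0.004 0 0.9;0 0 0.006 0 0.9;0 0 0.008 0 0.9;0 0 0.01 0 0.9;0 0 0.012 0 0.9;0 0 0.014 0 0.9;0 0 0.016 0 0.9")

```text
t: 19.35
eef_pos: [525.2, -163.3, 134.2]
tcp_rot: [3.142, 0.0, 0.436]
force: [0.3, -0.6, -2.2]
gripper_width: 0.281
gripper_force: 78.9
```

Call:
servo_tool(motion="0 0 0.002 0 0.9;0 0 0.004 0 0.9;0 0 0.006 0 0.9;0 0 0.008 0 0.9;0 0 0.01 0 0.9;0 0 0.012 0 0.9;0 0 0.014 0 0.9;0 0 0.014 0 0.9")

```text
t: 20.35
eef_pos: [525.2, -163.3, 128.6]
tcp_rot: [-3.141, 0.0, 0.436]
force: [0.1, -0.8, -1.4]
gripper_width: 0.287
gripper_force: 78.9
```

Call:
servo_tool(motion="0 0 -0.01 0 0.9;0 0 -0.03 0 0.9;0 0 -0.05 0 0.9;0 0 -0.08 0 0.9;0 0 -0.11 0 0.9;0 0 -0.15 0 0.9;0 0 -0.2 0 0.9;0 0 -0.21 0 0.9")

```text
t: 21.35
eef_pos: [525.8, -163.6, 214.1]
tcp_rot: [3.14, -0.001, 0.436]
force: [0.5, -0.1, -2.1]
gripper_width: 0.286
gripper_force: 78.9
```

Run:
```python
from h import *
R,s=to((462.3,109,212),(462.3,109,160),(462.3,109,81)); print(s["eef_pos"],s["force"],s["t"])
m=camera_model("wrist"); p,d=grab_frame("wrist"); C=cloud(m,d)
N=np.hypot(C[...,0]-525,C[...,1]+165)
v,u=np.nonzero((np.hypot(*np.meshgrid(np.arange(640)-324,np.arange(480)-225))<35)); zz=C[v,u,2]; print(np.histogram(zz,[-20,2,10,20,33,60,98,102,110,130,200]))
q,e=grab_frame("scene"); a=cv2.resize(p[150:330,220:440],(400,327)); b=cv2.resize(q[190:290,340:450],(360,327)); cv2.imwrite("pics/c5.png",np.hstack([a,b]))
```

```text
units [ 0.1438 -0.6849  0.0044]
units [ 0.1436 -0.6851  0.1344]
units [ 0.1434 -0.6854  0.3319]
[ 525.78025229 -163.63287566  214.13744762] [ 0.48876435 -0.10961963 -2.09739062] 21.35
(array([   0,    0,    0,  312,    0,    7,   18, 3123,    0,  360]), array([-20,   2,  10,  20,  33,  60,  98, 102, 110, 130, 200]))
```

View pics/c5.png

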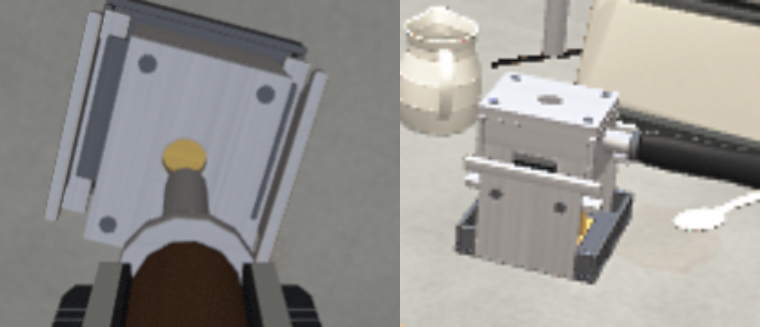

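The left crop shows the brass-coloured capsule through the hole at crop (185,155), with depth giving its surface 20–33 mm high. The right crop shows it in the tray at (587,228). The capsule has dropped, so I'll return the pin.

Call:
servo_tool(motion="0.02 -0.1 0 0 0.9;0.05 -0.22 0 0 0.9;0.08 -0.34 0 0 0.9;0.1 -0.46 0 0 0.9;0.12 -0.58 0 0 0.9;0.143 -0.67 0 0 0.9;0.143 -0.685 0.03 0 0.9;0.143 -0.685 0.09 0 0.9")

```text
t: 22.45
eef_pos: [461.4, 109.4, 175.9]
tcp_rot: [3.141, -0.0, 0.437]
force: [-0.8, -0.5, -1.9]
gripper_width: 0.282
gripper_force: 79.1
```

Call:
servo_tool(motion="0 0 0.02 0 0.9;0 0 0.03 0 0.9;0 0 0.03 0 0.9")

```text
t: 22.82
eef_pos: [461.6, 108.9, 164.8]
tcp_rot: [3.142, -0.0, 0.435]
force: [-0.1, -0.6, -1.8]
gripper_width: 0.287
gripper_force: 79.1
```

Run:
```python
from h import *
R,s=to((462.2,109,140),(462.2,109,81)); print(s["eef_pos"],s["force"],s["t"])
m=camera_model("wrist"); p,d=grab_frame("wrist"); np.savez("wrist6.npz",d=d,**m); cv2.imwrite("pics/w6.png",p)
cv2.imwrite("pics/c6.png",cv2.resize(p[150:330,220:440],None,fx=3,fy=3,interpolation=2))
```

```text
units [0.0015 0.0003 0.0621]
units [0.0015 0.0003 0.2096]
[461.61517482 108.86266702 164.82695616] [-0.05724547 -0.64840511 -1.77189627] 22.825
```

View pics/c6.png

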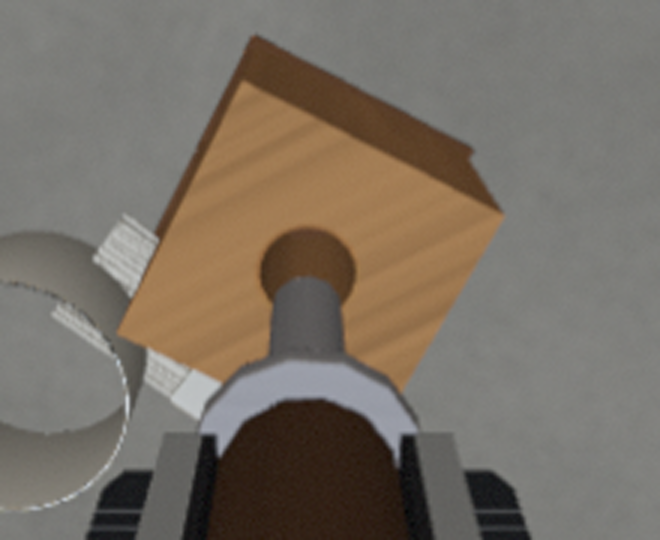

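The hole is centred near crop (308,272) and the tip at x 272–342 with its top at y 277. It lines up across and needs about 1 mm more in tool x.

Call:
servo_tool(motion="0.0025 0 0.01 0 0.9;0.0025 0 0.02 0 0.9;0.0025 0 0.03 0 0.9;0.0025 0 0.04 0 0.9;0.0025 0 0.05 0 0.9;0.0025 0 0.06 0 0.9;0.0025 0 0.065 0 0.9;0.0025 0 0.065 0 0.9")

```text
t: 23.88
eef_pos: [462.3, 109.6, 138.6]
tcp_rot: [-3.142, 0.0, 0.436]
force: [0.1, -0.1, -1.5]
gripper_width: 0.283
gripper_force: 79.1
```

Call:
servo_tool(motion="0 0 0.01 0 0.9;0 0 0.02 0 0.9;0 0 0.03 0 0.9;0 0 0.04 0 0.9;0 0 0.05 0 0.9;0 0 0.06 0 0.9;0 0 0.065 0 0.9;0 0 0.065 0 0.9")

```text
t: 24.88
eef_pos: [462.3, 109.6, 112.6]
tcp_rot: [-3.142, 0.0, 0.436]
force: [-0.3, 0.2, -1.1]
gripper_width: 0.29
gripper_force: 79.1
```

Call:
servo_tool(motion="0 0 0.01 0 0.9;0 0 0.02 0 0.9;0 0 0.03 0 0.9;0 0 0.04 0 0.9;0 0 0.05 0 0.9;0 0 0.06 0 0.9;0 0 0.068 0 0.9;0 0 0.07 0 0.9")

```text
t: 25.88
eef_pos: [462.2, 109.6, 84.5]
tcp_rot: [-3.142, 0.0, 0.436]
force: [0.6, -0.1, -2.7]
gripper_width: 0.288
gripper_force: 79.1
```

Call:
servo_tool(motion="0 0 0.002 0 0.9;0 0 0.004 0 0.9;0 0 0.006 0 0.9;0 0 0.007 0 0.9;0 0 0.008 0 0.9;0 0 0.008 0 0.9")

```text
t: 26.62
eef_pos: [462.3, 109.6, 81.5]
tcp_rot: [-3.142, 0.0, 0.436]
force: [0.9, -0.1, -1.8]
gripper_width: 0.286
gripper_force: 79.1
```

Now small steps until the collar seats.

Call:
servo_tool(motion="0 0 0.001 0 0.9;0 0 0.002 0 0.9;0 0 0.003 0 0.9;0 0 0.003 0 0.9")

```text
t: 27.12
eef_pos: [462.4, 109.6, 81.2]
tcp_rot: [3.141, -0.001, 0.436]
force: [-7.1, -0.2, 18.1]
gripper_width: 0.29
gripper_force: 81.1
```

Seated. I'll ease up slightly, then open just enough to release and lift away.

Call:
servo_tool(motion="0 0 -0.002 0 0.9;0 0 -0.002 0 0.7;0 0 -0.002 0 0.5;0 0 -0.002 0 0.4;0 0 -0.002 0 0.4;0 0 -0.002 0 0.4")

```text
t: 27.88
eef_pos: [462.3, 109.6, 81.1]
tcp_rot: [3.142, -0.0, 0.436]
force: [-0.1, 0.6, 0.7]
gripper_width: 0.602
gripper_force: 0.0
```

Call:
servo_tool(motion="0 0 -0.03 0 0.4;0 0 -0.08 0 0.4;0 0 -0.15 0 0.4;0 0 -0.22 0 0.4;0 0 -0.3 0 0.4;0 0 -0.3 0 0.4;0 0 -0.3 0 0.4")

```text
t: 28.75
eef_pos: [462.2, 109.6, 201.1]
tcp_rot: [-3.142, -0.0, 0.436]
force: [-0.3, -0.2, -1.0]
gripper_width: 0.604
gripper_force: 0.0
```

Run:
```python
from h import *
m=camera_model("wrist"); p,d=grab_frame("wrist"); C=cloud(m,d); Z=C[...,2]; s=get_state(); print(s["eef_pos"],s["force"],s["gripper_width"],s["t"])
def rect(mask,n):
    P=C[mask]; r=cv2.minAreaRect(P[:,:2].astype(np.float32)); print(n,len(P),"zmed",np.median(P[:,2]).round(1),"c",np.round(r[0],2),"size",np.round(r[1],1))
R=np.hypot(C[...,0]-461,C[...,1]-109)
rect((R<25)&(abs(Z-124)<4),"pin"); rect((R<48)&(abs(Z-68)<2),"block"); rect((R<24)&(abs(Z-74)<1.5),"collar")
cv2.imwrite("pics/c7.png",p)
```

```text
[461.97861782 109.57750325 200.69149799] [ 1.40294303  0.21503108 -0.42718446] 0.5979880222325695 28.8
pin 1326 zmed 123.9 c [462.97 108.54] size [24.5 24.9]
block 4391 zmed 68.3 c [461.77 107.47] size [62.3 61.9]
collar 461 zmed 74.1 c [466.6  110.43] size [24.3 33.2]
```

View pics/c7.png

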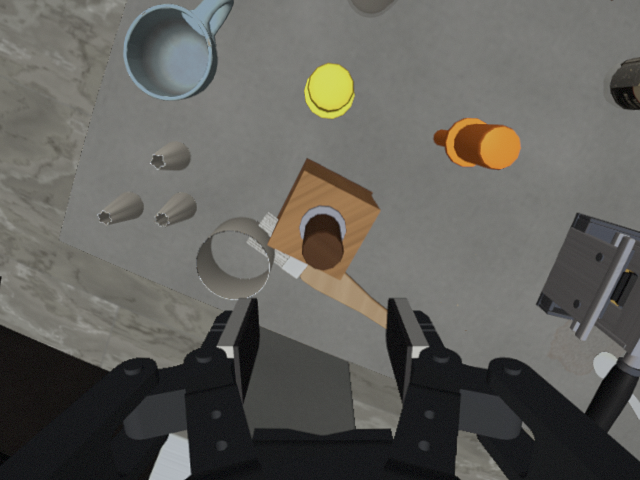

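The pin stands upright and seated in its block at (323,243), with its top at 124 mm as at the start and about 1.6 mm off the hole's axis. Brass shows in the stand's tray at (625,288), and the gripper is clear.

```bash
python3 -c "
from workcell import finish_job; print(finish_job())"
```

```text
the job is handed in; nothing more can be done
None
```

The capsule is knocked out into the tray, the pin is back upright and fully down in its block, and I handed the job in at about 29 s on the robot's clock; no verdict came back.

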